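# Fit and lock the slicing blade in the vegetable slicer

## Robot

A 6-joint arm with a two-finger parallel gripper is mounted at the origin on a cart in front of the work surface, level with it; the furniture and walls round the work are solid. World frame = base frame: x ahead of the robot, y to its left, z up, the work surface at z = 0. Lengths are in m, angles in rad, forces in N, time in s.
With the tool pointing down it reaches from about 0.35 to 0.975 m from the base axis. Payload 4.9 kg.
Tool frame: the origin (TCP) lies on the front face of the gripper's body, between the roots of the fingers; the fingertips stand ctrl.tip_extent ahead of it and the grasp point (between the pads) lies 54 mm ahead of it (ctrl.tip_extent is the distance from the TCP to the fingertips, in m); z points along the fingers, y is the line along which they close (so a half turn about z gives the same grasp; the last joint's range is limited). The gripper opens to 85 mm and grips with 20 to 120 N. Pads are 22 mm wide; open, the fingers measure 114 mm over their backs; the gripper's body (76 mm by 85 mm) begins 54 mm behind the grasp point. The pads swing forward as they close: fully open they stand 13 mm farther back than shut.
Start: joints at [-1.296, 0.053, 1.613, -0, 1.476, -0.119], TCP at [0.24, -0.577, 0.304] pointing down, gripper open.
Joint ranges: [-3.01, 3.01], [-1.01, 2.22], [0.06, 2.58], [-1.02, 4.17], [0.09, 2.62], [-3.14, 3.14]. Speed limits (rad/s): [2.57, 2.57, 3.14, 3.14, 3.14, 3.14].

## Interface

Orientations are given as a rotation vector (axis times angle).
In Python, from station import ctrl gives the robot as it stands.
- The arm moves only by the tool apply_moves, never from a script. Its argument "rows" is one flat list of numbers, 6 for each row, row after row: the shift along the tool's x, y, z normalised to -1 to 1, where 1 is 0.6 m, then the turn, a rotation vector about the tool's x, y, z normalised to -1 to 1, where 1 is 90 degrees. A call has 1 to 20 rows; each row is the pose to reach, as a shift and turn from the pose commanded when the call began, along the tool's axes at that moment; what a row does not reach only later rows make up. A row lasts 1/10 s, in which the tool goes at most 50 mm and 8.59 degrees, less where a joint would pass 70% of its speed; a pose out of reach is approached as far as the arm can. A call with a number of a shift or a turn outside -1 to 1 is refused whole. A call with a gripper value outside its range is refused whole. "grip" is the opening, from 0 (shut) to 1 (fully open), set as the call begins (left out, the last holds). The fingers move at their own pace and stop on an object; "grip_force" is the grip in N (left out, the last holds). Time passes only in rows, so rows that repeat a pose let the fingers close. It gives the time, the measured TCP pose, the force, the opening and the grip force at its end, in the units of the state.
- ctrl.get_obs(): the state, without advancing time (a new reading comes with each control period).
- ctrl.get_image(name): name is "scene" or "side" or "wrist"; returns (picture, depth): 384x512x3 uint8, blue, green, red; 384x512 float32, m along the optical axis (not along the pixel's ray), 0 where there is no reading.
- ctrl.camera_model(name): a dict with "mtx" (3x3 intrinsics, pixels), "k1" (the pictures are not rectified: a ray, as slopes to the right and down, at radius r is drawn at 1 + k1 r^2 times it, then the intrinsics apply), "R" (3x3) and "t" (3): a world point X has camera coordinates R X + t; the wrist camera has in their place "tool_from_camera" (4x4, takes a point from camera to tool coordinates, whose origin is the TCP and whose axes are the flange's). Camera axes: x right, y down, z forward; pixel columns grow to the right and rows downward; lengths in m; the calibration is good to about 2 mm. A picture is of the moment at which its call begins: read the wrist's pose just before it. camera_model takes no time and is no camera call.
- ctrl.finish_job(): hands the job in; it is judged then, once.
The state is a dict: "t": time; "q": joint angles; "dq": joint speeds; "effort": joint torques, N m; "tool_pos": TCP position; "tool_rot": TCP orientation; "contact_force": force on the tool from outside, world axes, zero at the start; "wrist_torque": the same for the moment, N m; "opening": finger opening in m; "grip_force": force on a finger pad.
Only numpy, scipy, OpenCV 4.12 (cv2) and the standard library are available. Lean on these libraries where they do the work, as an engineer would, in place of code of your own. Each camera call takes 0.05 s, during which the arm holds its last target. There are 200 camera calls.

## Task

Get the vegetable slicer ready for use: slide its orange lock all the way back, then lay the straight blade (green grip) flat into the seat with its notch over the brass pin, lowering it in by its grip rather than dropping it, and push the lock fully home over the blade. Leave the grater insert (blue grip) and everything else on the worktop where it is.

Things in the scene. Friction and masses are not known exactly. Their poses are not given: they have to be found in the camera images.
- slicer: White and steel vegetable slicer, 152 mm (its x) by 290 mm (y), black carrying handle at its -y end; fixed to the worktop, place and yaw vary. Origin: on the worktop under the centre of the blade seat; z up, +x away from the robot at yaw 0. The steel decks beside the seat (its +y and -y sides) are 23 mm above the worktop, the rail at its +x end 30 mm; the lock slides on the rail at its -x end.
- seat (a point): Centre of the blade seat's floor, 18 mm above the slicer's origin, same axes. The seat is a recess 80 mm (x) by 55 mm (y) and 5 mm deep, so a seated insert is flush with the decks. The inserts fit with about 2 mm of play each way.
- slicer_pin (a point): On the axis of the one brass locating pin, at the level of the seat floor: [29, 0, 0] mm from point seat in the slicer's axes. The pin is 7 mm in diameter and stands 11 mm above the seat floor, its top 3 mm tapered.
- lock (a joint): Slide of the orange lock, m. 0 = shut: its plate reaches 10 mm over the -x end of a seated insert, 2 mm above it. 0.020 = fully back, toward the slicer's -x, seat free; an insert goes in only above about 0.012. About 2 N of friction, no spring, stays where left. Starts shut or nearly so.
- lock_tab (a point): Centre of the top of the lock's upright tab, moving with it; same axes as the slicer: tab 20 mm (x) by 12 mm (y), top 56 mm above the worktop, foot (the lock's plate) at 31 mm. Pinch it from above across its 12 mm. At lock value q it is at x = -(60 mm + q), y = 0 in the slicer's frame.
- blade: The straight slicing blade, loose, about 60 g: steel plate 76 (x) by 50 (y) by 5 mm, cutting edge along its -y side, green grip on top. Origin: centre of the plate's underside, z up. Grip: 40 mm long (x), 12 mm wide (y), centred at x = -4 mm, y = 0, top 25 mm above the underside. Seated, its origin is at point seat, its axes along the slicer's.
- blade_notch (a point): Point in the blade's notch that comes onto the pin's axis when seated, at underside level: [29, 0, 0] mm in the blade's frame. The notch is 10 mm wide, 14 mm deep, in the middle of the +x end and open to +x.
- grater: Grater insert, loose: same plate, notch, grip dimensions and frame as the blade, but with a blue grip and dark knobs over the plate; to be left where it lies. The blade and it lie on the worktop left of the slicer, one nearer the robot than the other, in either order.
- apple: Green apple, 75 mm across, 68 mm tall; bystander; origin at its underside.
- lemon: Lemon, 71 mm long, 51 mm tall; bystander; origin at its underside.
- mug: White patterned mug, 86 mm across, 101 mm tall, with a handle; bystander; origin at its underside.
- pepper_mill: Brown wooden pepper mill, 58 mm across, 170 mm tall; bystander; origin at its underside.
- soap_bottle: Clear hand soap bottle with white pump, 46 x 68 mm, 143 mm tall; bystander; origin at its underside.
- tape_roll: Roll of beige tape lying flat, 96 mm across, 25 mm tall; bystander; origin at its underside.
There are look-alikes about, which are no part of the job. What is shaped like the blade but purple or turquoise is not meant.

How it is judged:
On the way, in this order (a step that is already met when the one before it is completed fails the run):
1. the lock is slid back (value of joint lock above 0.015 m), for 0.1 s.
2. the blade, still held, is lowered with its notch onto the pin (horizontal distance between blade_notch and slicer_pin below 0.004 m and z of blade_notch in the frame of slicer_pin below 0.009 m and contact force between the fingers and blade above 0.5 N), for 0.05 s.
3. the blade lies flat in the seat on the pin and the lock is shut over it (horizontal distance between blade_notch and slicer_pin below 0.004 m and z of blade_notch in the frame of slicer_pin below 0.002 m and angle between the z axis of blade and the z axis of slicer, either way round below 0.04 rad and angle between the x axis of blade and the x axis of slicer, either way round below 0.1 rad and angle between blade's own z axis and vertical below 0.1 rad and value of joint lock below 0.003 m), for 0.2 s.
At the end, for the whole second after the job is handed in: The blade lies at rest flat on the seat floor (underside within 2 mm of it, tilted less than about 2 degrees), notch within 4 mm of centred on the pin and squared to the slicer within about 6 degrees; the lock is shut to within 3 mm (all of step 3 and linear speed of blade below 0.02 m/s and height (world z) of blade above 0.014 m); the robot touches nothing.
It fails at once if the grater insert or another bystander is moved by more than 30 mm (distance of any of apple, lemon, mug, pepper_mill, soap_bottle, tape_roll, grater from where it was at the start of the episode above 0.03 m).
It fails at once if an upright bystander is tipped over (angle between any of mug, pepper_mill, soap_bottle's own z axis and vertical above 0.6 rad).
It also fails if it takes over 64 s, if anything falls off the work surface, if the arm or the gripper's body presses on something with over 40 N, if the wrist force passes 120 N, or if a joint passes its speed limit or range.

## Working session

There is one attempt and no reset: what is moved stays moved. The work goes in short steps, Python scripts to look and compute and a tool call to move; the robot and the scene stay as the last step left them, time stands still between calls to the robot, and variables do not carry over. Pictures are saved under pics/ and viewed, at most 11 in all, crops included, and the job is handed in when it is done.

Besides the shell and the picture viewer there is one more tool, called after "Call:" as name(argument=value, ...), one argument or row to a line, values as JSON. apply_moves: Moves the arm, as the interface text tells. Its arguments: {"type":"object","properties":{"rows":{"type":"array","items":{"type":"number"}},"grip":{"type":"number"},"grip_force":{"type":"number"}},"required":["rows"]}

```bash
ls; mkdir -p pics; cat > h.py <<'E'
import numpy as np, cv2
from scipy.spatial.transform import Rotation as Ro
from station import ctrl
def grab(name):
    o=ctrl.get_obs(); im,d=ctrl.get_image(name); m=ctrl.camera_model(name)
    K=np.array(m["mtx"]);k1=m["k1"]
    if "R" in m: R=np.array(m["R"]).T; c=-R@np.array(m["t"])
    else:
        T=np.array(m["tool_from_camera"]); W=Ro.from_rotvec(o["tool_rot"]).as_matrix()
        R=W@T[:3,:3]; c=W@T[:3,3]+np.array(o["tool_pos"])
    return dict(im=im,d=d,K=K,k1=k1,R=R,c=c,o=o)
def ray(v,u,w):
    p=cv2.undistortPoints(np.array([[[u,w]]],float),v["K"],np.array([v["k1"],0,0,0.]))[0,0]
    return np.array([p[0],p[1],1.])
def pz(v,u,w,z):   # intersect with world height z
    r=v["R"]@ray(v,u,w); return v["c"]+r*(z-v["c"][2])/r[2]
def pd(v,u,w):     # by depth
    d=v["d"][int(round(w)),int(round(u))]; return v["c"]+v["R"]@ray(v,u,w)*d
def proj(v,X):
    p=v["R"].T@(np.asarray(X)-v["c"]); 
    return cv2.projectPoints(p.reshape(1,1,3),np.zeros(3),np.zeros(3),v["K"],np.array([v["k1"],0,0,0.]))[0].ravel()
def save(v,f):
    import pickle; pickle.dump(v,open(f,"wb"))
def load(f):
    import pickle; return pickle.load(open(f,"rb"))
E
python3 - <<'E'
from h import *
for n in ["scene","side"]:
    v=grab(n); save(v,n+".pkl"); cv2.imwrite(f"pics/{n}.png",cv2.resize(v["im"],None,fx=1.5,fy=1.5)); print(n,v["c"],v["R"][:,2])
print(ctrl.tip_extent, v["o"]); m=ctrl.camera_model("wrist"); print(m)
E
```

```text
pics
scene [0.04461345 0.68929086 1.03040129] [ 0.39876356 -0.5539997  -0.73080226]
side [0.34347097 1.23544987 0.59575348] [ 0.14573007 -0.91912757 -0.36601537]
0.0726 {'t': 0.05, 'q': array([-1.29600002e+00,  5.33447276e-02,  1.61428355e+00,  3.64785256e-05,
        1.47601314e+00, -1.18984334e-01]), 'dq': array([-0.00206981,  0.0017807 , -0.0012512 , -0.00191373,  0.00020778,
       -0.00067423]), 'effort': array([-5.54721391e-04, -3.95179045e+01, -3.71661651e+01, -1.89788348e-04,
        3.99011857e-03, -5.71905147e-06]), 'tool_pos': array([ 0.23968853, -0.57669987,  0.30267664]), 'tool_rot': array([-3.07889115e+00, -6.14155006e-01,  1.93471971e-04]), 'contact_force': array([ 0.04896389, -0.70980609, -0.54957155]), 'wrist_torque': array([ 0.0254111 , -0.01104942, -0.02346292]), 'grip_force': 0.0, 'opening': 0.08534585052241118}
{'mtx': array([[294.48756324,   0.        , 251.37796874],
       [  0.        , 294.48756324, 188.12578885],
       [  0.        ,   0.        ,   1.        ]]), 'k1': -0.04885074135225258, 'tool_from_camera': array([[-5.32159166e-04, -9.56293057e-01, -2.92409482e-01,
         7.47106053e-02],
       [ 9.99999660e-01, -6.93246930e-04,  4.47277704e-04,
         9.62675395e-04],
       [-6.30440539e-04, -2.92409144e-01,  9.56293101e-01,
        -7.09869735e-02],
       [ 0.00000000e+00,  0.00000000e+00,  0.00000000e+00,
         1.00000000e+00]])}
```

View pics/scene.png

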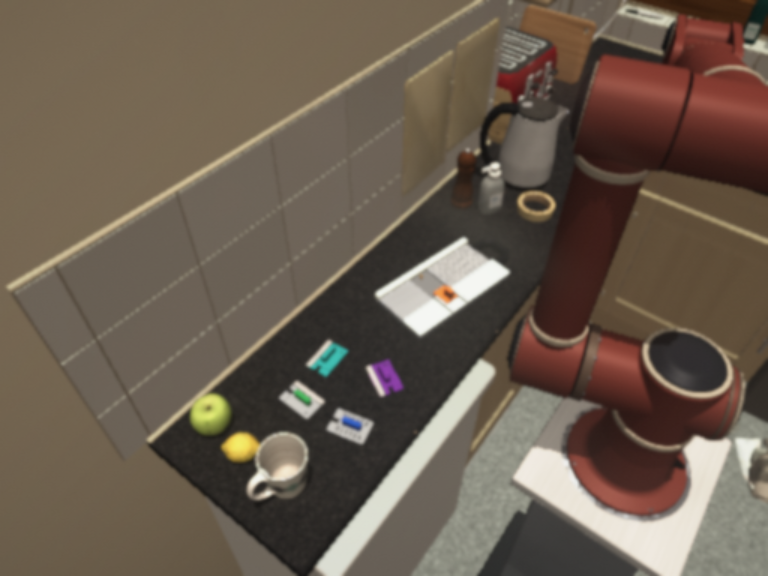

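View pics/side.png

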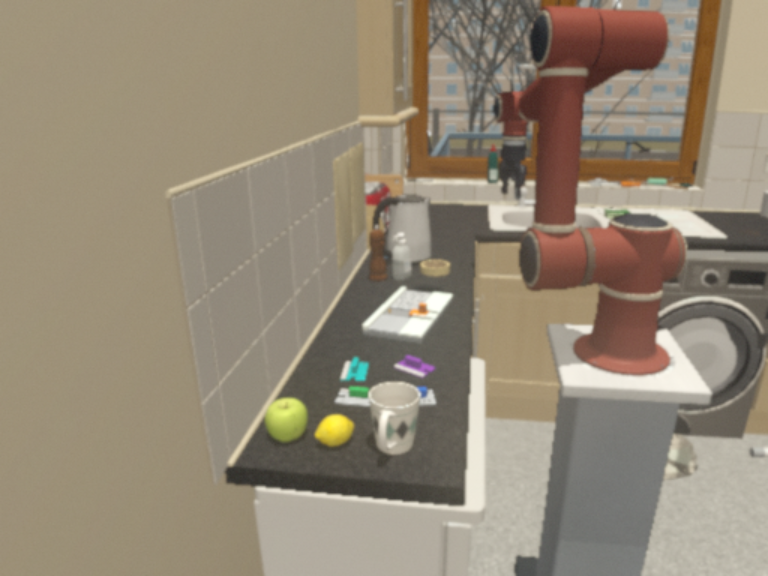

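Candidates in the scene picture (1.5×):
- Green-grip blade at (302,397). This is the target.
- Blue grater at (351,425), to be left.
- Purple decoy at (386,377) and turquoise decoy at (329,357).
- Green apple at (210,414).

The slicer is at about (443,285) with its orange lock at (447,294). In the side view, the blade grip is at (358,392) and the lock tab at (423,308).

```bash
python3 - <<'E'
from h import *
s=load("scene.pkl"); d=load("side.pkl")
for n,a,b,z in [("grip",(302,396),(358,391),.025),("tab",(449,291),(423,307),.056),("blue",(351,422),(423,391),.025)]:
    a=np.array(a)/1.5;b=np.array(b)/1.5
    r1=s["R"]@ray(s,*a); r2=d["R"]@ray(d,*b)
    A=np.c_[r1,-r2]; k=np.linalg.lstsq(A,d["c"]-s["c"],rcond=None)[0]
    print(n,"tri",s["c"]+k[0]*r1,d["c"]+k[1]*r2,"z-plane",pz(s,*a,z),pz(d,*b,z),"depth",pd(s,*a))
for u,w in [(376,294),(464,239),(510,272),(420,333)]: print(pz(s,u/1.5,w/1.5,.025))
for u,w in [(282,400),(302,381),(325,399),(304,418)]: print("bl",pz(s,u/1.5,w/1.5,.005))
for n in ["scene"]:
    im=s["im"]; c=np.hstack([cv2.resize(im[225:300,170:270],None,fx=4,fy=4,interpolation=3),cv2.resize(im[150:225,245:345],None,fx=4,fy=4,interpolation=3)])
    cv2.imwrite("pics/crop1.png",c)
E
```

```text
grip tri [0.55680041 0.27389164 0.02115709] [0.55485035 0.27410908 0.02007795] z-plane [0.55485015 0.27547336 0.025     ] [0.55304305 0.2823286  0.025     ] depth [0.55600858 0.27453385 0.02271737]
tab tri [ 0.46778635 -0.11101539  0.05033129] [ 0.46331471 -0.11043464  0.0479263 ] z-plane [ 0.46533872 -0.10638642  0.056     ] [ 0.46154849 -0.09059944  0.056     ] depth [ 0.46824779 -0.11188806  0.04926259]
blue tri [0.44005213 0.26472086 0.03185578] [0.42755615 0.26715809 0.0258709 ] z-plane [0.44276712 0.26180586 0.025     ] [0.42768465 0.26567834 0.025     ] depth [0.44296954 0.26158853 0.02448886]
[ 0.60467914 -0.02330017  0.025     ]
[ 0.5445092  -0.30056057  0.025     ]
[ 0.39805334 -0.26980898  0.025     ]
[0.46153655 0.0079611  0.025     ]
bl [0.59006717 0.29780445 0.005     ]
bl [0.58906327 0.24115472 0.005     ]
bl [0.52417679 0.24488309 0.005     ]
bl [0.52833473 0.30133383 0.005     ]
```

View pics/crop1.png

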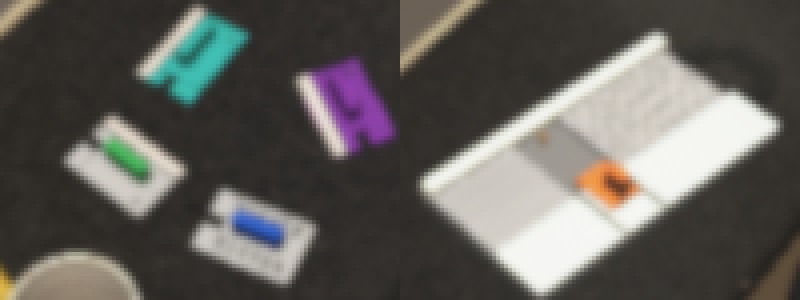

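The crop confirms the choice. The blade, light edge facing right, is at crop (127,163) with its notch up-left. Purple and turquoise are decoys. The slicer's rail and brass pin are at the upper left of the deck, and the lock is at (610,183). I'll go above the lock first.

```bash
cat >> h.py <<'E'
def rel(pos,yaw):
    "row numbers: tool pointing down, tool x at world yaw"
    o=ctrl.get_obs(); W=Ro.from_rotvec(o["tool_rot"])
    T=Ro.from_matrix(np.array([[np.cos(yaw),np.sin(yaw),0],[np.sin(yaw),-np.cos(yaw),0],[0,0,-1]]))
    s=W.inv().apply(np.array(pos)-o["tool_pos"])/.6; r=(W.inv()*T).as_rotvec()/(np.pi/2)
    print(np.round(s,4),np.round(r,4))
E
python3 -c "
from h import *
rel([.467,-.11,.25],-.213)"
```

```text
[ 0.6483 -0.5728  0.0892] [-1.200e-03  2.000e-04  3.863e-01]
```

Call:
apply_moves(
  rows=[0.648,-0.573,0.089,0,0,0.386,0.648,-0.573,0.089,0,0,0.386,0.648,-0.573,0.089,0,0,0.386,0.648,-0.573,0.089,0,0,0.386,0.648,-0.573,0.089,0,0,0.386,0.648,-0.573,0.089,0,0,0.386,0.648,-0.573,0.089,0,0,0.386,0.648,-0.573,0.089,0,0,0.386,0.648,-0.573,0.089,0,0,0.386,0.648,-0.573,0.089,0,0,0.386,0.648,-0.573,0.089,0,0,0.386,0.648,-0.573,0.089,0,0,0.386,0.648,-0.573,0.089,0,0,0.386,0.648,-0.573,0.089,0,0,0.386],
  grip=0.6,
)

```text
t: 1.5
tool_pos: [0.4666, -0.1113, 0.2505]
tool_rot: [3.123, -0.335, -0.0]
contact_force: [-0.4, 0.5, 0.1]
opening: 0.0509
grip_force: 0.0
```

```bash
python3 - <<'E'
from h import *
v=grab("wrist"); save(v,"w1.pkl"); print(v["o"]["t"],v["o"]["tool_pos"],v["o"]["dq"].round(3))
cv2.imwrite("pics/w1.png",cv2.resize(v["im"],None,fx=1.5,fy=1.5,interpolation=3))
E
```

```text
1.5 [ 0.46660449 -0.11131358  0.25045683] [-0.012 -0.003 -0.002  0.    -0.     0.002]
```

View pics/w1.png

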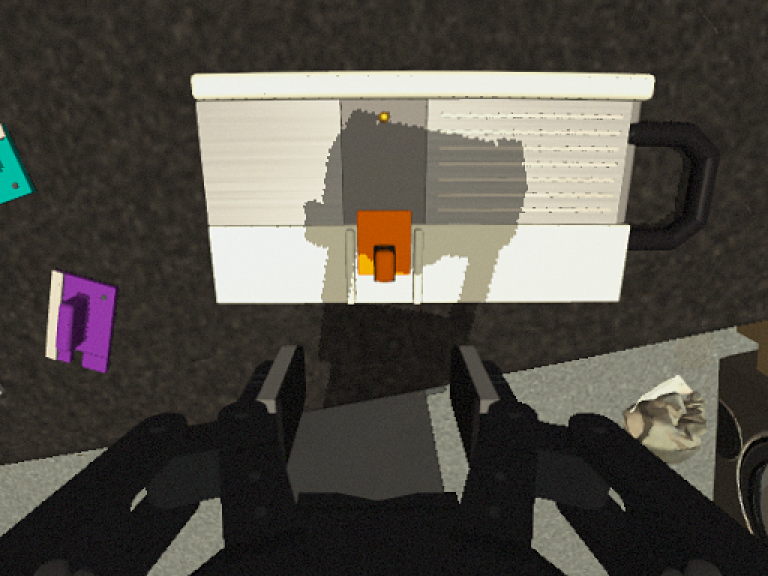

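The wrist view shows the pin top at (384,117) and the tab top spanning about (375–396, 250–281). The rail front edge runs from (197,98) to (652,100), and the deck/seat edges are at x≈342 and 427.

```bash
python3 - <<'E'
from h import *
v=load("w1.pkl"); s=load("scene.pkl")
P=lambda u,w,z: pz(v,u/1.5,w/1.5,z)
pin=P(384,117,.029); print("pin",pin,pd(v,256,78))
for w in (250,281): print("tab",P(385.5,w,.056),pd(v,257,(w+ (4 if w<260 else -4))/1.5))
a=P(197,97,.030);b=P(652,99,.030);print("rail",a,b,"yaw",np.arctan2(-(a-b)[0],(a-b)[1]))
a=P(209,225,.023);b=P(630,225,.023);print("deck",a,b,"yaw",np.arctan2(-(a-b)[0],(a-b)[1]),np.hypot(*(a-b)[:2]))
a=P(217,303,.02);b=P(193,76,.03);print("yedge",a,b)
print("seat edges",P(342,200,.023),P(427,200,.023))
E
```

```text
pin [ 0.55720326 -0.13640297  0.029     ] [ 0.55721857 -0.13641058  0.02873983]
tab [ 0.47979922 -0.12040421  0.056     ] [ 0.47739104 -0.11988909  0.05625577]
tab [ 0.4603187  -0.11627965  0.056     ] [ 0.46318647 -0.11686554  0.0570601 ]
rail [ 0.59416397 -0.02561727  0.03      ] [ 0.533815   -0.30382483  0.03      ] yaw -0.21361126256122878
deck [ 0.51530989 -0.00513511  0.023     ] [ 0.45399313 -0.28855293  0.023     ] yaw -0.21306382491319498 0.2899748286412722
yedge [0.45926061 0.00865232 0.02      ] [ 0.60636532 -0.02697106  0.03      ]
seat edges [ 0.51205355 -0.09812505  0.023     ] [ 0.4999626  -0.15376206  0.023     ]
```

Depth heights agree (pin 28.7 mm, tab 56 mm). The yaw is −0.2135 and the seat is at about (0.529,−0.130). The lock is about shut.

```bash
python3 -c "
from h import *
print(ctrl.tip_extent)
rel([.470,-.118,.25],-.2135);rel([.470,-.118,.108],-.2135)"
```

```text
0.0726
[0.0078 0.0093 0.0009] [ 0.0002 -0.     -0.0005]
[0.0078 0.0093 0.2376] [ 0.0002 -0.     -0.0005]
```

Call:
apply_moves(
  rows=[0.0078,0.0093,0.05,0,0,0,0.0078,0.0093,0.1,0,0,0,0.0078,0.0093,0.15,0,0,0,0.0078,0.0093,0.19,0,0,0,0.0078,0.0093,0.22,0,0,0,0.0078,0.0093,0.237,0,0,0,0.0078,0.0093,0.237,0,0,0,0.0078,0.0093,0.237,0,0,0],
)

```text
t: 2.35
tool_pos: [0.4707, -0.1176, 0.1091]
tool_rot: [3.123, -0.335, 0.002]
contact_force: [0.4, -0.7, 0.8]
opening: 0.051
grip_force: 0.0
```

Call:
apply_moves(
  rows=[0,0,0,0,0,0,0,0,0,0,0,0,0,0,0,0,0,0,0,0,0,0,0,0,0,0,0,0,0,0,0,0,0,0,0,0],
  grip=0,
  grip_force=30,
)

```text
t: 2.95
tool_pos: [0.471, -0.1169, 0.1094]
tool_rot: [-3.124, 0.333, -0.002]
contact_force: [-0.7, 1.6, 6.4]
opening: 0.0117
grip_force: 33.7
```

Call:
apply_moves(
  rows=[0,0,-0.003,0,0,0,-0.008,0,-0.003,0,0,0,-0.016,0,-0.003,0,0,0,-0.024,0,-0.003,0,0,0,-0.031,0,-0.003,0,0,0,-0.035,0,-0.003,0,0,0,-0.035,0,-0.003,0,0,0,-0.035,0,-0.003,0,0,0],
)

```text
t: 3.75
tool_pos: [0.4521, -0.1128, 0.1096]
tool_rot: [3.123, -0.335, 0.017]
contact_force: [19.8, -1.8, -21.8]
opening: 0.0112
grip_force: 30.1
```

The TCP moved 19.3 mm and then hit the stop. I'll release and rise, then look.

Call:
apply_moves(
  rows=[0.003,0,0.001,0,0,0,0.003,0,0.001,0,0,0,0.003,0,0.001,0,0,0,0.003,0,-0.04,0,0,0,0.003,0,-0.1,0,0,0,0.003,0,-0.17,0,0,0,0.003,0,-0.23,0,0,0,0.003,0,-0.23,0,0,0],
  grip=0.6,
)

```text
t: 4.55
tool_pos: [0.454, -0.1141, 0.2553]
tool_rot: [3.12, -0.333, 0.018]
contact_force: [-0.0, -0.7, -0.1]
opening: 0.0514
grip_force: 0.0
```

```bash
python3 - <<'E'
from h import *
v=grab("wrist"); save(v,"w2.pkl"); print(v["o"]["tool_pos"])
im=v["im"]; hsv=cv2.cvtColor(im,cv2.COLOR_BGR2HSV)
# predict tab top corners for q=0 and .02 ; crop for viewing
x=np.array([np.cos(-.2135),np.sin(-.2135),0]); seat=np.array([.5289,-.1303,.018])
for q in (0,.02): print(q,proj(v,seat-x*(.06+q)+[0,0,.038]))
cv2.imwrite("pics/w2.png",cv2.resize(im[30:230,150:360],None,fx=2.8,fy=2.8,interpolation=3))
rel([.556,.2745,.25],-.05)
E
```

```text
[ 0.4539854  -0.11407224  0.25527598]
0 [249.91612911 166.08746332]
0.02 [249.93782263 186.56262456]
[ 0.0315 -0.6685  0.0024] [ 0.0015 -0.0044 -0.1036]
```

View pics/w2.png

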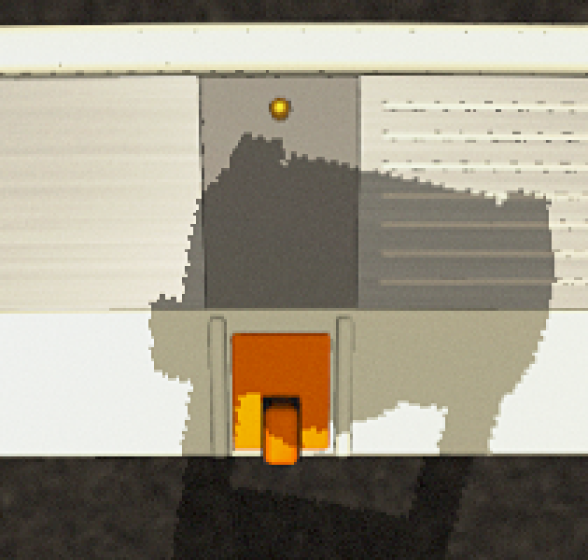

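The lock's tab top is at crop (281,435), px (250,185). That puts q at about 19 mm, so the seat is free. Next, the blade.

Call:
apply_moves(
  rows=[0.0315,-0.6685,0.002,0.0015,-0.0044,-0.1036,0.0315,-0.6685,0.002,0.0015,-0.0044,-0.1036,0.0315,-0.6685,0.002,0.0015,-0.0044,-0.1036,0.0315,-0.6685,0.002,0.0015,-0.0044,-0.1036,0.0315,-0.6685,0.002,0.0015,-0.0044,-0.1036,0.0315,-0.6685,0.002,0.0015,-0.0044,-0.1036,0.0315,-0.6685,0.002,0.0015,-0.0044,-0.1036,0.0315,-0.6685,0.002,0.0015,-0.0044,-0.1036,0.0315,-0.6685,0.002,0.0015,-0.0044,-0.1036,0.0315,-0.6685,0.002,0.0015,-0.0044,-0.1036,0.0315,-0.6685,0.002,0.0015,-0.0044,-0.1036],
)

```text
t: 5.7
tool_pos: [0.554, 0.2743, 0.2455]
tool_rot: [-3.139, 0.079, 0.014]
contact_force: [0.3, 0.5, 0.6]
opening: 0.0513
grip_force: 0.0
```

```bash
python3 - <<'E'
from h import *
v=grab("wrist"); save(v,"w3.pkl"); print(v["o"]["tool_pos"])
cv2.imwrite("pics/w3.png",cv2.resize(v["im"][30:280,130:390],None,fx=2.4,fy=2.4,interpolation=3))
E
```

```text
[0.55401177 0.27425987 0.24554666]
```

View pics/w3.png

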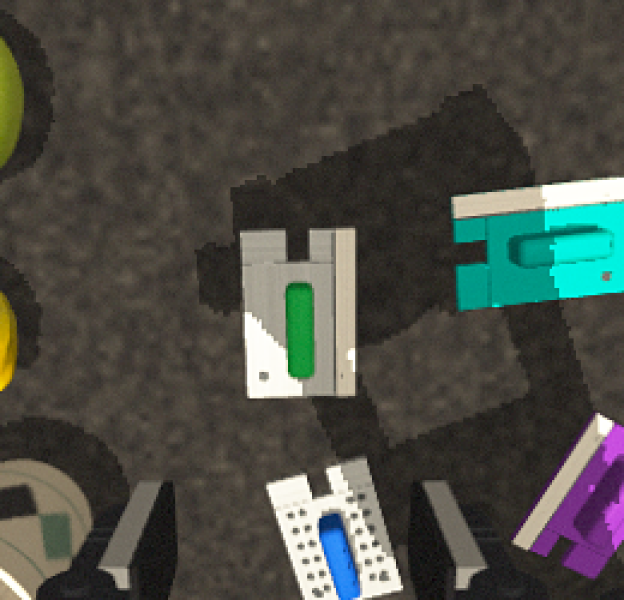

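The blade is at crop (300,330), with plate corners at (241,230), (355,228), (355,397) and (248,398). Its notch is at (298,230–262) and the green grip top is at (286–314, 282–378).

```bash
python3 - <<'E'
from h import *
v=load("w3.pkl"); s=load("scene.pkl")
P=lambda u,w,z: pz(v,u/2.4+130,w/2.4+30,z)
D=lambda u,w: pd(v,u/2.4+130,w/2.4+30)
c=[P(*p,.005) for p in [(241,230),(355,228),(355,397),(248,398)]]; print(np.round(c,4)); ctr=np.mean(c,0); print("plate ctr",ctr)
g=P(300,330,.025); print("grip",g,D(300,330)[2],D(270,330)[2])
f=((c[0]+c[1])-(c[2]+c[3])); print("yaw",np.arctan2(f[1],f[0]), np.linalg.norm(f)/2)
a=P(299,286,.025);b=P(300.5,374,.025); print("gripyaw",np.arctan2((a-b)[1],(a-b)[0]))
gm=load("scene.pkl"); print("notch",P(298.5,262,.005))
# two-view height of grip top: w3 + scene pixel
r1=v["R"]@ray(v,300/2.4+130,330/2.4+30); r2=s["R"]@ray(s,302/1.5,396/1.5)
k=np.linalg.lstsq(np.c_[r1,-r2],s["c"]-v["c"],rcond=None)[0]; print("tri",v["c"]+k[0]*r1)
E
```

```text
[[0.6007 0.2931 0.005 ]
 [0.5991 0.2437 0.005 ]
 [0.5217 0.2456 0.005 ]
 [0.5238 0.2954 0.005 ]]
plate ctr [0.56131192 0.26946748 0.005     ]
grip [0.55974989 0.26967578 0.025     ] 0.02680100662772056 0.006493681647802063
yaw -0.027013939917492298 0.07715603785120499
gripyaw -0.030820366128870413
notch [0.58557906 0.26888807 0.005     ]
tri [0.55781166 0.26967811 0.01692792]
```

```bash
python3 -c "
from h import *
s=load('scene.pkl'); print('mug',pz(s,287/1.5,450/1.5,.1),pz(s,308/1.5,450/1.5,.1))
rel([.5577,.2696,.15],-.028);rel([.5577,.2696,.084],-.028)"
```

```text
mug [0.46496846 0.39933173 0.1       ] [0.4369202  0.37812594 0.1       ]
[0.0075 0.0072 0.1599] [-0.0013  0.0052 -0.0147]
[0.0084 0.0074 0.2699] [-0.0013  0.0052 -0.0147]
```

Call:
apply_moves(
  rows=[0.0075,0.0072,0.06,-0.0013,0.0052,-0.0147,0.0075,0.0072,0.12,-0.0013,0.0052,-0.0147,0.0075,0.0072,0.17,-0.0013,0.0052,-0.0147,0.008,0.0074,0.21,-0.0013,0.0052,-0.0147,0.0084,0.0074,0.24,-0.0013,0.0052,-0.0147,0.0084,0.0074,0.26,-0.0013,0.0052,-0.0147,0.0084,0.0074,0.27,-0.0013,0.0052,-0.0147,0.0084,0.0074,0.27,-0.0013,0.0052,-0.0147,0.0084,0.0074,0.27,-0.0013,0.0052,-0.0147],
)

```text
t: 6.65
tool_pos: [0.5591, 0.271, 0.086]
tool_rot: [-3.14, 0.043, -0.005]
contact_force: [0.0, 0.6, 0.2]
opening: 0.0514
grip_force: 0.0
```

Call:
apply_moves(
  rows=[0,0,0,0,0,0,0,0,0,0,0,0,0,0,0,0,0,0,0,0,0,0,0,0,0,0,0,0,0,0,0,0,0,0,0,0],
  grip=0,
  grip_force=40,
)

```text
t: 7.25
tool_pos: [0.559, 0.2713, 0.0858]
tool_rot: [-3.14, 0.042, -0.005]
contact_force: [-0.5, -0.0, 6.0]
opening: 0.0106
grip_force: 41.7
```

Call:
apply_moves(
  rows=[0,0,-0.02,0,0,0,0,0,-0.06,0,0,0,0,0,-0.12,0,0,0,0,0,-0.18,0,0,0,0,0,-0.2,0,0,0,0,0,-0.2,0,0,0],
)

```text
t: 7.85
tool_pos: [0.5592, 0.2713, 0.2074]
tool_rot: [-3.139, 0.042, -0.009]
contact_force: [0.9, 0.4, -0.0]
opening: 0.0108
grip_force: 41.0
```

```bash
python3 - <<'E'
from h import *
v=grab("wrist"); save(v,"w4.pkl"); print(v["o"]["tool_pos"],v["o"]["opening"],v["o"]["grip_force"])
cv2.imwrite("pics/w4.png",cv2.resize(v["im"][210:384,170:350],None,fx=3.3,fy=3.3,interpolation=3))
E
```

```text
[0.55918576 0.27129939 0.20744257] 0.010780508809296336 41.00452780723572
```

View pics/w4.png

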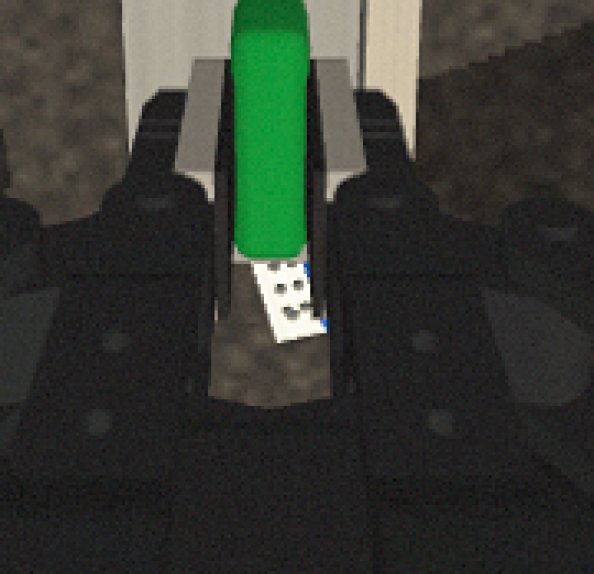

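The blade is held by the green grip, between the pads at crop (270,130), level and centred. Moving above the seat.

```bash
python3 -c "
from h import *
rel([.5266,-.1298,.2],-.2135);rel([.5266,-.1298,.145],-.2135)"
```

```text
[-0.0347  0.669   0.0073] [-0.0008 -0.0012  0.1189]
[-0.0349  0.6691  0.099 ] [-0.0008 -0.0012  0.1189]
```

Call:
apply_moves(
  rows=[-0.0347,0.669,0.007,-0.0008,-0.0012,0.1189,-0.0347,0.669,0.007,-0.0008,-0.0012,0.1189,-0.0347,0.669,0.007,-0.0008,-0.0012,0.1189,-0.0347,0.669,0.007,-0.0008,-0.0012,0.1189,-0.0347,0.669,0.007,-0.0008,-0.0012,0.1189,-0.0347,0.669,0.007,-0.0008,-0.0012,0.1189,-0.0347,0.669,0.007,-0.0008,-0.0012,0.1189,-0.0347,0.669,0.007,-0.0008,-0.0012,0.1189,-0.0347,0.669,0.007,-0.0008,-0.0012,0.1189,-0.0348,0.669,0.05,-0.0008,-0.0012,0.1189,-0.0349,0.669,0.09,-0.0008,-0.0012,0.1189,-0.0349,0.669,0.099,-0.0008,-0.0012,0.1189,-0.0349,0.669,0.099,-0.0008,-0.0012,0.1189],
)

```text
t: 9.2
tool_pos: [0.525, -0.1285, 0.1421]
tool_rot: [-3.122, 0.334, 0.01]
contact_force: [1.2, -0.1, -0.2]
opening: 0.0104
grip_force: 41.0
```

```bash
python3 - <<'E'
from h import *
v=grab("wrist"); save(v,"w5.pkl"); print(v["o"]["tool_pos"],v["o"]["tool_rot"])
cv2.imwrite("pics/w5.png",cv2.resize(v["im"][60:270,160:350],None,fx=2.8,fy=2.8,interpolation=3))
E
```

```text
[ 0.52501661 -0.12848694  0.14212469] [-3.12228605  0.33362707  0.0096414 ]
```

View pics/w5.png

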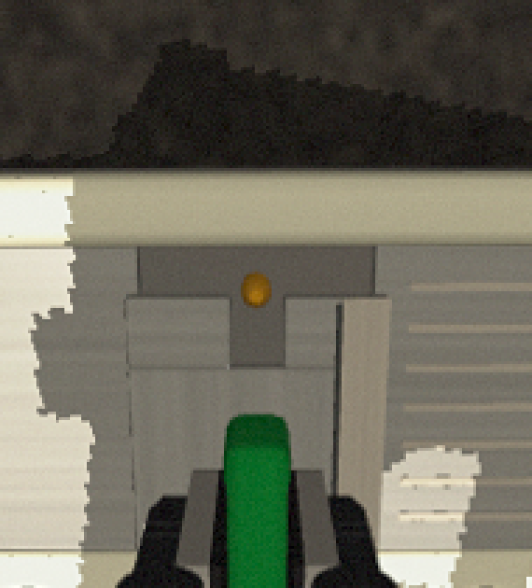

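The view shows the pin top at crop (256,287), the notch mouth from (229,297) to (286,297) with its bottom at y=367, and the plate front corners at (127,296) and (391,296).

```bash
python3 - <<'E'
from h import *
v=load("w5.pkl"); P=lambda u,w,z: pz(v,u/2.8+160,w/2.8+60,z)
D=lambda u,w: pd(v,u/2.8+160,w/2.8+60)
print("plate z",D(160,330)[2],D(310,330)[2],D(170,420)[2])
for zt in (.0613,):
    L,Rr=P(127,296.5,zt),P(391,296.5,zt); nb=P(257.7,367,zt); nl,nr=P(229.5,300,zt),P(285.5,300,zt)
    e=L-Rr; yaw=np.arctan2(-e[0],e[1]); x=np.array([np.cos(yaw),np.sin(yaw),0])
    print("w",np.linalg.norm(e),"depth",((L+Rr)/2-nb)@x,"nw",np.linalg.norm(nl-nr),"yaw",yaw)
    n1=nb+x*5; n2=(L+Rr)/2-x*9; print("notch",n1,n2,(nl+nr)/2)
pin=P(256.5,287,.029); print("pin",pin,D(256,286)[2])
X=np.array([np.cos(.2135),-np.sin(.2135),0]);Y=np.array([np.sin(.2135),np.cos(.2135),0])
for n in(n1,n2): print("to go x,y mm",(pin-n)@X*1e3,(pin-n)@Y*1e3)
a,b=P(0,246,.023),P(530,245,.023); e=a-b; print("slicer yaw",np.arctan2(-e[0],e[1]))
sl,sr=P(139,270,.023),P(376,270,.023); print("seat y centre vs pin",((sl+sr)/2-pin)@Y*1e3, "rail x vs pin",(a-pin)@X*1e3)
x5=Ro.from_rotvec(v["o"]["tool_rot"]).as_matrix(); print(x5.round(4))
E
```

```text
plate z 0.06257672858354832 0.0619818820097193 0.06221945724731914
w 0.04966560862459045 depth 0.013935073180260663 nw 0.01053608722809057 yaw -0.21339538690730162
notch [ 5.43753019 -1.19403244  0.0613    ] [-8.23134582  1.76769693  0.0613    ] [ 0.56389843 -0.13789551  0.0613    ]
pin [ 0.55945444 -0.1367646   0.029     ] 0.029519819164068456
to go x,y mm -4991.336320492925 -0.3121960890624268
to go x,y mm 8994.728504933459 1.3885890823328964
slicer yaw -0.211373622463954
seat y centre vs pin -0.23775385876973446 rail x vs pin 8.486088372233093
[[ 9.774e-01 -2.113e-01 -5.900e-03]
 [-2.113e-01 -9.774e-01  2.200e-03]
 [-6.300e-03 -9.000e-04 -1.000e+00]]
```

Correction with units fixed: about +3.7 mm along slicer x and +0.3 mm along y. I'll lower to just above the pin and look again, which reduces parallax.

```bash
python3 -c "
from h import *
p=ctrl.get_obs()['tool_pos'];print(p)
rel([p[0]+.0033,p[1]-.0004,.1185],-.2125)"
```

```text
[ 0.52606968 -0.12891685  0.14390544]
[ 0.0056 -0.0005  0.0423] [-0.0002  0.0019 -0.0002]
```

Call:
apply_moves(
  rows=[0.004,-0.0005,0.015,0,0.0019,0,0.004,-0.0005,0.03,0,0.0019,0,0.004,-0.0005,0.042,0,0.0019,0,0.004,-0.0005,0.042,0,0.0019,0,0.004,-0.0005,0.042,0,0.0019,0,0.004,-0.0005,0.042,0,0.0019,0,0.004,-0.0005,0.042,0,0.0019,0,0.004,-0.0005,0.042,0,0.0019,0],
)

```text
t: 10.05
tool_pos: [0.5292, -0.13, 0.1202]
tool_rot: [3.123, -0.335, 0.005]
contact_force: [0.4, 0.0, -0.4]
opening: 0.0107
grip_force: 41.0
```

```bash
python3 - <<'E'
from h import *
v=grab("wrist"); save(v,"w6.pkl"); print(v["o"]["tool_pos"],v["o"]["tool_rot"],ctrl.get_obs()["tool_pos"])
cv2.imwrite("pics/w6.png",cv2.resize(v["im"][100:230,180:330],None,fx=4.4,fy=4.4,interpolation=3))
E
```

```text
[ 0.5292372  -0.13000986  0.1202472 ] [ 3.12304244 -0.33467714  0.00499953] [ 0.52919946 -0.13000235  0.12018899]
```

View pics/w6.png

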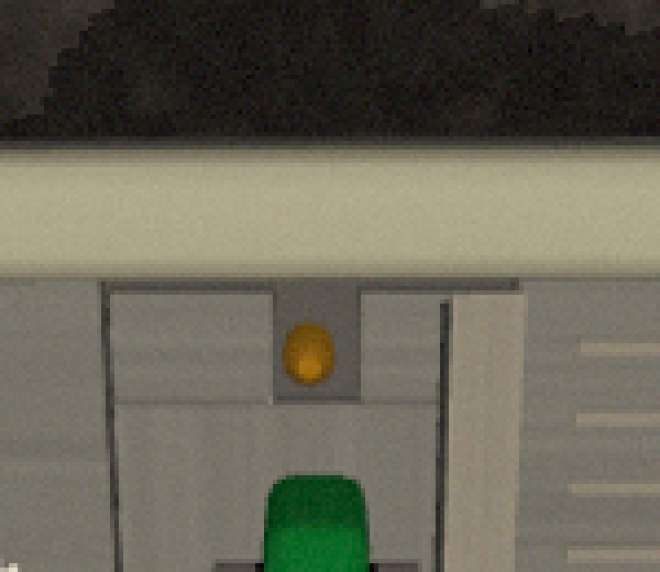

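Pin top is at about (309,366), the notch from x=274 to 360 with mouth y=291 and bottom y=401, and the plate from x=110 to 525. The seat opening runs from x=103 to 518 with its +x wall near y=279.

```bash
python3 - <<'E'
from h import *
v=load("w6.pkl"); P=lambda u,w,z: pz(v,u/4.4+180,w/4.4+100,z)
D=lambda u,w: pd(v,u/4.4+180,w/4.4+100)
print("plate z",D(180,340)[2],D(400,330)[2],D(180,500)[2],"pin z",D(310,368)[2])
X=np.array([np.cos(.2135),-np.sin(.2135),0]);Y=np.array([np.sin(.2135),np.cos(.2135),0])
zt=.0394
L,Rr=P(110,291,zt),P(525,291,zt); nb=P(317,401,zt); nl,nr=P(274,320,zt),P(360,320,zt)
print("w",np.linalg.norm(L-Rr),"depth",((L+Rr)/2-nb)@X,"nw",np.linalg.norm(nl-nr))
print("plate ctr",((L+Rr)/2-.038*X))
pin=P(309,366,.029);print("pin",pin)
n=nb+.005*X; print("by pin: x,y",(pin-n)@X*1e3,(pin-(nl+nr)/2)@Y*1e3)
sl,sr=P(103,300,.023),P(519,300,.023); w=P(310,279,.023)
print("seat w",np.linalg.norm(sl-sr),"by seat y",((sl+sr)/2-(L+Rr)/2)@Y*1e3, ((sl+sr)/2-pin)@Y*1e3)
p=v["o"]["tool_pos"]
rel(p+((pin-n)@X)*X,-.2135)
E
```

```text
plate z 0.0409996495507631 0.040706818696151004 0.040431637918665664 pin z 0.030484706905219372
w 0.04982875165560653 depth 0.013835815416846215 nw 0.010380960354845974
plate ctr [ 0.53214377 -0.13185474  0.0394    ]
pin [ 0.55747732 -0.13624932  0.029     ]
by pin: x,y -3.474694242724599 1.0073339706881095
seat w 0.0554462873099919 by seat y 0.8061957479955757 -0.2667234313789441
[-0.0057 -0.     -0.0001] [ 0.0002 -0.002  -0.    ]
```

Go back 3.4 mm along tool x and shift y by −0.9 mm. The rail-gap check agrees. Then lower gently.

Call:
apply_moves(
  rows=[-0.0057,-0.0015,0,0,-0.002,0,-0.0057,-0.0015,0,0,-0.002,0,-0.0057,-0.0015,0,0,-0.002,0,-0.0057,-0.0015,0.004,0,-0.002,0,-0.0057,-0.0015,0.008,0,-0.002,0,-0.0057,-0.0015,0.012,0,-0.002,0,-0.0057,-0.0015,0.012,0,-0.002,0],
)

```text
t: 10.8
tool_pos: [0.5256, -0.1282, 0.112]
tool_rot: [-3.124, 0.335, 0.003]
contact_force: [0.2, 0.8, -1.5]
opening: 0.0107
grip_force: 41.0
```

There is no contact force with the underside below the pin top. Continue down.

Call:
apply_moves(
  rows=[0.0005,0,0.003,0,0,0,0.0005,0,0.006,0,0,0,0.0005,0,0.009,0,0,0,0.0005,0,0.009,0,0,0,0.0005,0,0.009,0,0,0],
)

```text
t: 11.3
tool_pos: [0.5262, -0.1284, 0.1072]
tool_rot: [3.124, -0.335, -0.001]
contact_force: [-0.0, -0.6, -0.9]
opening: 0.0107
grip_force: 41.0
```

Call:
apply_moves(
  rows=[0,0,0.002,0,0,0,0,0,0.004,0,0,0,0,0,0.006,0,0,0,0,0,0.006,0,0,0,0,0,0.006,0,0,0],
)

```text
t: 11.8
tool_pos: [0.5262, -0.1284, 0.1038]
tool_rot: [3.124, -0.335, -0.001]
contact_force: [-2.3, 0.5, 1.8]
opening: 0.0107
grip_force: 41.2
```

The blade is seated at the expected height with light contact. Release and rise.

Call:
apply_moves(
  rows=[0,0,0,0,0,0,0,0,0,0,0,0,0,0,0,0,0,0,0,0,0,0,0,0,0,0,-0.03,0,0,0,0,0,-0.08,0,0,0,0,0,-0.14,0,0,0,0,0,-0.2,0,0,0,0,0,-0.23,0,0,0,0,0,-0.23,0,0,0,0,0,-0.23,0,0,0],
  grip=0.5,
)

```text
t: 12.9
tool_pos: [0.5261, -0.1283, 0.2411]
tool_rot: [3.124, -0.335, -0.001]
contact_force: [-0.9, -0.9, 0.4]
opening: 0.0429
grip_force: 0.0
```

```bash
python3 - <<'E'
from h import *
v=grab("wrist"); save(v,"w7.pkl"); print(v["o"]["tool_pos"])
x=np.array([np.cos(.2135),-np.sin(.2135),0]); seat=np.array([.5290,-.1302,.018])
y=np.array([np.sin(.2135),np.cos(.2135),0])
# plate tilt from depth
pts=np.array([pd(v,*proj(v,seat+a*x+b*y+[0,0,.005])) for a in np.linspace(-.02,.034,12) for b in list(np.linspace(-.022,-.010,5))+list(np.linspace(.010,.022,5))])
A=np.c_[(pts-seat)@x,(pts-seat)@y,np.ones(len(pts))]; print("tilt x,y, z",np.linalg.lstsq(A,pts[:,2],rcond=None)[0])
dk=[pd(v,*proj(v,seat+a*x+b*y+[0,0,.005]))[2] for a in (-.02,0,.02) for b in(-.05,.05)];print("deck",np.round(dk,4))
print(proj(v,seat-x*.08+[0,0,.038]))
p=seat-x*.0795; print(p)
rel([p[0],p[1],.25],-.2135);rel([p[0],p[1],.11],-.2135)
cv2.imwrite("pics/w7.png",cv2.resize(v["im"][60:310,150:360],None,fx=2.4,fy=2.4,interpolation=3))
E
```

```text
[ 0.52610895 -0.12832467  0.24111034]
tilt x,y, z [ 0.0063651  -0.01027857  0.02421646]
deck [0.0251 0.0252 0.025  0.0241 0.0246 0.0244]
[251.8037939  259.60205381]
[ 0.45130502 -0.1133554   0.018     ]
[-0.1263  0.0023 -0.0164] [-0.0001  0.0019 -0.    ]
[-0.1255  0.0023  0.2169] [-0.0001  0.0019 -0.    ]
```

View pics/w7.png

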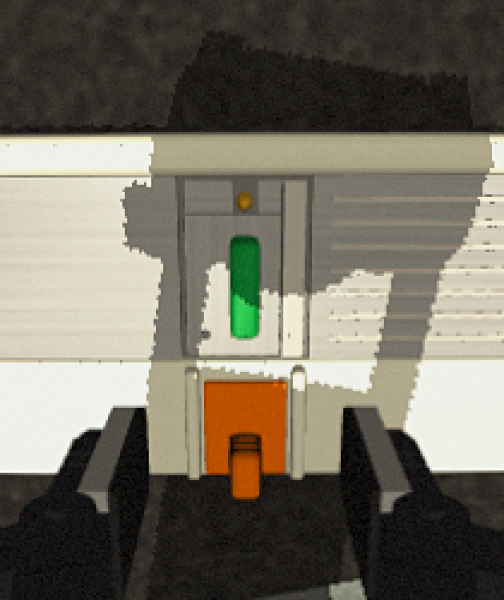

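The blade lies flush in the seat with the pin in its notch (245,200). The lock is still back, with the tab top at about (245,475). Now grasp the tab.

Call:
apply_moves(
  rows=[-0.06,0.0023,-0.016,0,0.0019,0,-0.1263,0.0023,-0.016,0,0.0019,0,-0.1263,0.0023,-0.016,0,0.0019,0,-0.126,0.0023,0.05,0,0.0019,0,-0.126,0.0023,0.11,0,0.0019,0,-0.1255,0.0023,0.16,0,0.0019,0,-0.1255,0.0023,0.2,0,0.0019,0,-0.1255,0.0023,0.217,0,0.0019,0,-0.1255,0.0023,0.217,0,0.0019,0,-0.1255,0.0023,0.217,0,0.0019,0],
)

```text
t: 13.95
tool_pos: [0.4528, -0.1139, 0.1119]
tool_rot: [3.123, -0.335, 0.004]
contact_force: [0.1, -0.2, -0.2]
opening: 0.0427
grip_force: 0.0
```

Call:
apply_moves(
  rows=[0,0,0,0,0,0,0,0,0,0,0,0,0,0,0,0,0,0,0,0,0,0,0,0,0,0,0,0,0,0,0,0,0,0,0,0],
  grip=0,
  grip_force=30,
)

```text
t: 14.55
tool_pos: [0.4535, -0.1133, 0.1131]
tool_rot: [-3.123, 0.335, -0.008]
contact_force: [-0.5, 5.1, 4.6]
opening: 0.011
grip_force: 32.9
```

Gripped. Push 21 mm forward to the stop.

Call:
apply_moves(
  rows=[0.005,0.001,0,0,0,0,0.012,0.001,0,0,0,0,0.019,0.001,0,0,0,0,0.026,0.001,0,0,0,0,0.032,0.001,0,0,0,0,0.035,0.001,0,0,0,0,0.035,0.001,0,0,0,0,0.035,0.001,0,0,0,0],
)

```text
t: 15.35
tool_pos: [0.4733, -0.1177, 0.1131]
tool_rot: [-3.121, 0.334, -0.004]
contact_force: [-2.4, 8.1, 8.6]
opening: 0.0113
grip_force: 33.3
```

Call:
apply_moves(
  rows=[0.003,0.001,0,0,0,0,0.005,0.001,0,0,0,0,0.005,0.001,0,0,0,0,0.005,0.001,0,0,0,0],
)

```text
t: 15.75
tool_pos: [0.4739, -0.1179, 0.113]
tool_rot: [-3.119, 0.334, 0.009]
contact_force: [-13.2, 11.7, 19.4]
opening: 0.0111
grip_force: 34.6
```

At the stop, with force −13 N and only 0.6 mm of travel. Release and rise, then check.

Call:
apply_moves(
  rows=[-0.003,-0.001,0,0,0,0,-0.003,-0.001,0,0,0,0,-0.003,-0.001,0,0,0,0,-0.003,-0.001,0,0,0,0,-0.003,-0.001,-0.04,0,0,0,-0.003,-0.001,-0.1,0,0,0,-0.003,-0.001,-0.17,0,0,0,-0.003,-0.001,-0.23,0,0,0,-0.003,-0.001,-0.23,0,0,0,-0.003,-0.001,-0.23,0,0,0],
  grip=0.6,
)

```text
t: 16.75
tool_pos: [0.474, -0.1193, 0.2505]
tool_rot: [3.122, -0.335, 0.007]
contact_force: [-0.5, 0.2, -0.1]
opening: 0.0511
grip_force: 0.0
```

```bash
python3 - <<'E'
from h import *
v=grab("wrist"); print(v["o"]["tool_pos"],v["o"]["contact_force"])
x=np.array([np.cos(.2135),-np.sin(.2135),0]); seat=np.array([.5290,-.1302,.018])
for q in(0,.003,.02): print(q,proj(v,seat-x*(.06+q)+[0,0,.038]))
print("pin",proj(v,seat+x*.029+[0,0,.011]))
cv2.imwrite("pics/w8.png",cv2.resize(v["im"][30:230,150:360],None,fx=2.8,fy=2.8,interpolation=3))
E
```

```text
[ 0.47402201 -0.11929168  0.25054746] [-0.50987077  0.18054932 -0.13709149]
0 [249.30444054 187.14485137]
0.003 [249.31304238 190.189633  ]
0.02 [249.36117869 207.08914574]
pin [249.20791889  89.0396445 ]
```

View pics/w8.png

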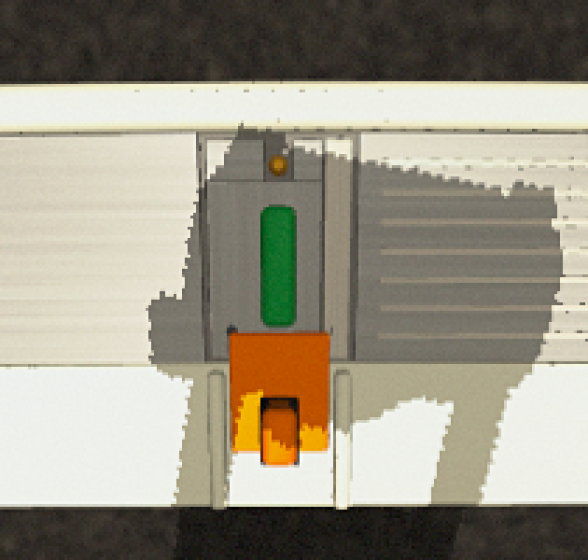

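The lock plate covers the blade's −x end. The tab top is at crop (280,436), px y 186 against 187 predicted for shut. The pin is in the notch and the blade is flush.

```bash
python3 -c "
from h import *
print(ctrl.finish_job())"
```

```text
the job is handed in; nothing more can be done
None
```

The job is handed in: the straight blade lies flush in the slicer's seat with its notch on the pin, the orange lock is shut over it, and I did not touch the grater or the other items (the hand-in reported no result).

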